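# Roll the rolling pin into its V-rest

### The arm

A 6-joint arm with a two-finger parallel gripper is mounted at the origin on the work surface. World frame = base frame: x ahead of the robot, y to its left, z up, the work surface at z = 0. Lengths are in m, angles in rad, forces in N, time in s.
With the tool pointing down it reaches from about 0.3 to 0.875 m from the base axis. Payload 6.4 kg.
Tool frame: the origin (TCP) lies midway between the tips of the shut fingers; the grasp point (between the pads) lies 19 mm behind it; z points along the fingers, y is the line along which they close (so a half turn about z gives the same grasp; the last joint's range is limited). The gripper opens to 85 mm and grips with 20 to 120 N. Pads are 22 mm wide; open, the fingers measure 114 mm over their backs; the gripper's body (76 mm by 85 mm) begins 54 mm behind the grasp point. The pads swing forward as they close: fully open they stand 13 mm farther back than shut.
Start: joints at [-1.503, 0.181, 1.607, -0, 1.354, -0.206], TCP at [0.155, -0.554, 0.2] pointing down, gripper open.
Joint ranges: [-2.99, 2.99], [-0.89, 2.07], [0.3, 2.58], [-1.14, 4.28], [0, 2.63], [-3.12, 3.12]. Speed limits (rad/s): [2.57, 2.57, 3.01, 3.14, 3.14, 3.14].

### API

Orientations are given as a unit quaternion [w, x, y, z].
In Python, from bench import sensors, vision, ctrl gives the robot as it stands.
- The arm moves only by the tool carry_out, never from a script. Its argument "deltas" is text: rows parted by semicolons, each of 7 numbers parted by spaces: the shift along the tool's x, y, z in mm, then the turn, a rotation vector about the tool's x, y, z in rad, then the closure, from 0 (fully open) to 1 (shut). In form: tx ty tz ax ay az claw; .... A call has 1 to 12 rows; each row is the pose to reach, as a shift and turn from the pose commanded when the call began, along the tool's axes at that moment; what a row does not reach only later rows make up. A row lasts 1/8 s, in which the tool goes at most 62.5 mm and 10.7 degrees, less where a joint would pass 70% of its speed; a pose out of reach is approached as far as the arm can. A call with a gripper value outside its range is refused whole. The fingers move at their own pace and stop on an object; the grip force is fixed at half the most. Time passes only in rows, so rows that repeat a pose let the fingers close. It gives the time, the measured TCP pose, the force, the opening and the grip force at its end, in the units of the state.
- sensors.get_obs(): the state, without advancing time (a new reading comes with each control period).
- vision.camera(name): name is "scene" or "top"; returns the picture (480x640x3 uint8, blue, green, red); there is no depth.
- vision.camera_model(name): a dict with "K" (3x3 intrinsics, pixels), "extrinsics" (4x4, takes a point from world to camera coordinates). Camera axes: x right, y down, z forward; pixel columns grow to the right and rows downward; lengths in m; the calibration is good to about 2 mm. A picture is of the moment at which its call begins. camera_model takes no time and is no camera call.
- ctrl.hand_in(): hands the job in; it is judged then, once.
The state is a dict: "time_s": time; "q": joint angles; "dq": joint speeds; "joint_efforts": joint torques, N m; "eef_pos": TCP position; "eef_rot": TCP orientation; "wrist_force": force on the tool from outside, world axes, zero at the start; "torque": the same for the moment, N m; "opening": opening from 0.0 (shut) to 1.0 (fully open); "grasp_force": force on a finger pad.
Only numpy, scipy, OpenCV 4.12 (cv2) and the standard library are available. Lean on these libraries where they do the work, as an engineer would, in place of code of your own. Each camera call takes 0.05 s, during which the arm holds its last target. There are 200 camera calls.

### The job

Push the wooden rolling pin from the side with your fingertips so that it rolls across the mat, up the ramp and down into the V of the blue rest, then push on its plain end so that it slides along the V until the red-banded end stands against the steel stop. Never lift the pin, leave everything else where it stands, and leave the pin lying still in the V.

Things in the scene. Friction and masses are not known exactly. Their poses are not given: they have to be found in the camera images.
- rolling_pin: Straight beech rolling pin, a plain cylinder 44 mm thick, 200 mm long, about 0.25 kg, free to roll. Origin on its axis at the middle of a red band, 30 mm from the banded end; x along the pin to that end (plain end at x = -170 mm, middle at -70 mm); y and z turn as it rolls. It starts left or right of the rest, about parallel, band away from the robot. Pushed below mid-height it rolls; pushed above, it jams.
- pin_plain_end (a point): Centre of the pin's plain (unbanded) end face, the end nearer to the robot; x along the pin towards the band.
- v_rest: Blue V-rest fixed to the table, from x = -125 to +80 mm along its own x, z up, origin at table height on the V's centre line. Trough walls slope 35 degrees from the bottom (1 mm high) to crests 13 mm high at y = +-17 mm; outside them ramps fall to the table at y = +-92 mm, so the pin can roll in from either side. A pin lying in it has its axis 28 mm high. The near end is open.
- rest_home (a point): Where the middle of the red band lies when the pin is home: rest's x = +50 mm, y = 0, z = 28 mm; axes as the rest's. The steel stop, a plate 64 mm wide, 52 mm high and 8 mm thick, stands across the rest's far end with its face 30 mm beyond this point (rest's x = +80 mm).
- pastry_mat: Thin (0.5 mm) flat beige mat with a red-brown border, 360 x 560 mm, stuck to the table; nothing to handle. The pin and the rest lie on it.
- salt_jar: Bystander, not to be disturbed: salt jar with red cap, 56 mm wide, 85 mm tall. Origin at the middle of its underside.
- pepper_mill: Bystander, not to be disturbed: dark wooden pepper mill, 52 mm wide, 147 mm tall. Origin at the middle of its underside.
- cutter_ring: Bystander, not to be disturbed: steel cutter ring, 72 mm wide, 35 mm tall. Origin at the middle of its underside.
- mixing_bowl: Bystander, not to be disturbed: metal mixing bowl, 170 mm wide, 80 mm tall. Origin at the middle of its underside.
- mug: Bystander, not to be disturbed: white mug, 76 mm wide (handle extra), 85 mm tall. Origin at the middle of its underside.
- spatula: Bystander, not to be disturbed: black-handled spatula lying flat. Origin at the underside of its shaft line, handle along its -x.
- oil_bottle: Bystander, not to be disturbed: amber oil bottle, 64 mm wide, 170 mm tall. Origin at the middle of its underside.
Things that resemble listed ones, but are neither listed nor needed, are in the scene too. Leave any green or pink look-alike of the rolling_pin alone.

How it is judged:
On the way, in this order (a step that is already met when the one before it is completed fails the run):
1. The pin is rolling along on the table: it has turned about its own axis by a good part of a half turn (angle between rolling_pin's own z axis and vertical above 1.2 rad and height (world z) of rolling_pin below 0.045 m), for 0.05 s.
2. The pin has come down into the V of the rest (y of rolling_pin in the frame of v_rest between -0.005 and 0.005 m and z of rolling_pin in the frame of v_rest between 0.024 and 0.031 m and z of pin_plain_end in the frame of v_rest between 0.024 and 0.031 m and angle between the x axis of rolling_pin and the x axis of v_rest, either way round below 0.06 rad), for 0.2 s.
At the end, for the whole second after the job is handed in: The pin lies still in the V (axis within 5 mm of the V's centre line, 24 to 31 mm above the table at both ends, parallel within 0.06 rad), its banded end within 4 mm of the stop (all of step 2 and x of rolling_pin in the frame of v_rest between 0.046 and 0.054 m and linear speed of rolling_pin below 0.02 m/s and angular speed of rolling_pin below 0.2 rad/s); the robot touches nothing.
It fails at once if The pin is lifted: band or plain end more than 60 mm above the table (the ramp alone raises it to about 35 mm) (height (world z) of any of rolling_pin, pin_plain_end above 0.06 m).
It fails at once if The pin has left the work surface (height (world z) of rolling_pin below 0 m).
It fails at once if A bystander is moved by more than 20 mm or tipped (distance of any of salt_jar, pepper_mill, cutter_ring, mixing_bowl, mug, spatula, oil_bottle from where it was at the start of the episode above 0.02 m or angle between any of salt_jar, pepper_mill, cutter_ring, mixing_bowl, mug, spatula, oil_bottle's own z axis and vertical above 0.3 rad).
It also fails if it takes over 56 s, if anything falls off the work surface, if the arm or the gripper's body presses on something with over 40 N, if the wrist force passes 120 N, or if a joint passes its speed limit or range.

## Working session

There is one attempt and no reset: what is moved stays moved. The work goes in short steps, Python scripts to look and compute and a tool call to move; the robot and the scene stay as the last step left them, time stands still between calls to the robot, and variables do not carry over. Pictures are saved under pics/ and viewed, at most 10 in all, crops included, and the job is handed in when it is done.

Besides the shell and the picture viewer there is one more tool, called after ">>>" as name(argument=value, ...) on one line, values as JSON. carry_out: Moves the arm, as the interface text tells. Its arguments: {"type":"object","properties":{"deltas":{"type":"string"}},"required":["deltas"]}

```bash
mkdir -p pics; python3 - <<'E'
from bench import sensors, vision
import cv2,numpy as np
np.set_printoptions(precision=4,suppress=True)
for n in("top","scene"):
    cv2.imwrite(f"pics/{n}0.png",vision.camera(n)); m=vision.camera_model(n); print(n,m["K"],m["extrinsics"])
o=sensors.get_obs(); print(o["time_s"],o["eef_pos"],o["eef_rot"],o["wrist_force"])
E
```

```text
top [[577.4715   0.     324.1235]
 [  0.     577.4715 237.2021]
 [  0.       0.       1.    ]] [[-0.0231 -0.9997  0.0025 -0.0177]
 [-0.9957  0.0228 -0.09    0.5255]
 [ 0.0899 -0.0045 -0.9959  1.9085]
 [ 0.      0.      0.      1.    ]]
scene [[608.0634   0.     312.6338]
 [  0.     608.0634 241.5354]
 [  0.       0.       1.    ]] [[ 0.7927  0.6096 -0.0031 -0.3882]
 [ 0.4853 -0.6343 -0.6018 -0.2269]
 [-0.3688  0.4755 -0.7987  1.9506]
 [ 0.      0.      0.      1.    ]]
0.1 [ 0.1555 -0.553   0.1989] [-0.0008  0.9906  0.1365  0.    ] [0.396  0.1451 0.8178]
```

View pics/top0.png

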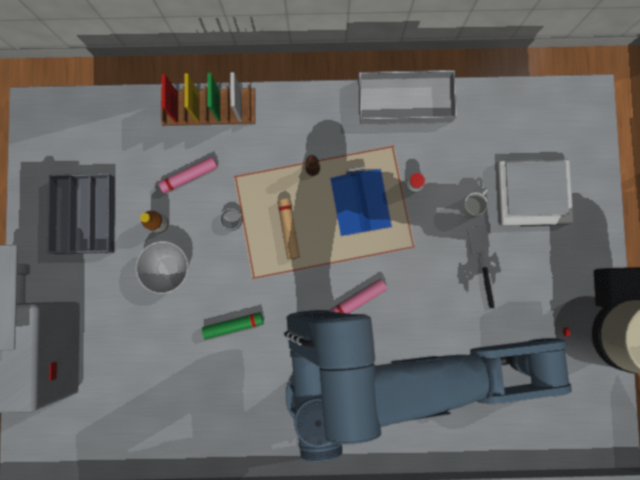

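View pics/scene0.png

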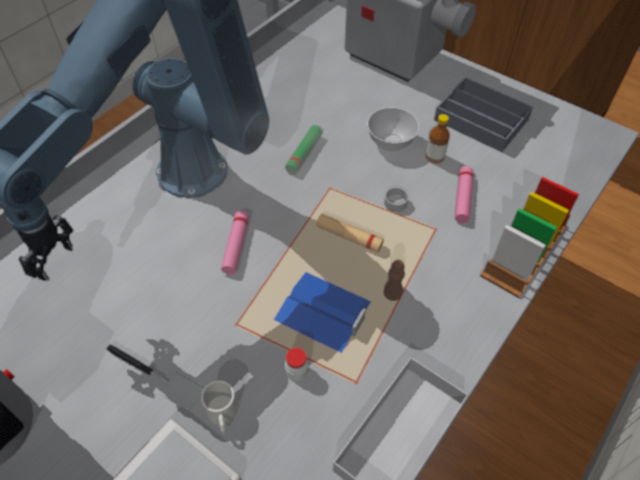

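The pin (top image 286,200 to 293,258) lies left of the blue rest (331–391, 168–235), with the band on the far end. The pepper mill stands near the far end of the path, and the cutter ring is to the left. Next I fit the poses.

```bash
cat > fit.py <<'E'
from bench import sensors, vision
import cv2,numpy as np
from scipy.optimize import minimize
np.set_printoptions(precision=4,suppress=True)
M={n:vision.camera_model(n) for n in("top","scene")}
def proj(n,P):
    E=M[n]["extrinsics"]; c=np.asarray(P)@E[:3,:3].T+E[:3,3]; u=c@M[n]["K"].T; return u[:,:2]/u[:,2:]
def back(n,uv,z):
    E=M[n]["extrinsics"]; R=E[:3,:3]; o=-R.T@E[:3,3]
    d=R.T@np.linalg.solve(M[n]["K"],[*uv,1]); return o+d*(z-o[2])/d[2]
def place(p,L,z0=0):
    c,s=np.cos(p[2]),np.sin(p[2]); L=np.asarray(L,float)
    return np.c_[p[0]+c*L[:,0]-s*L[:,1],p[1]+s*L[:,0]+c*L[:,1],L[:,2]+z0]
REST=[[x,y,z] for x in(-.125,.08) for y,z in((-.092,.0005),(.092,.0005),(-.017,.013),(.017,.013))]
t=np.linspace(0,2*np.pi,24)
PIN=[[x,.022*np.cos(a),.022*np.sin(a)] for x in(-.17,.03) for a in t]
def biggest(m,near=None):
    k,l,s,_=cv2.connectedComponentsWithStats(m.astype(np.uint8)); return l==1+np.argmax(s[1:,4])
def fit(masks,L,p0,z0):
    S=8
    def cost(p):
        c=0
        for n,m in masks.items():
            h=cv2.convexHull((proj(n,place(p,L,z0))*S+S/2-.5).astype(np.float32))
            a=np.zeros((480*S,640*S),np.uint8); cv2.fillConvexPoly(a,h.astype(np.int32),255)
            a=cv2.resize(a,(640,480),interpolation=cv2.INTER_AREA)/255.; c+=np.abs(a-m).sum()/m.sum()
        return c
    s=np.array([[0,0,0],[.015,0,0],[0,.015,0],[0,0,.1]])
    r=minimize(cost,p0,method="Nelder-Mead",options=dict(initial_simplex=np.array(p0)+s,xatol=2e-4,fatol=1e-4))
    return r.x,r.fun
E
python3 - <<'E'
from fit import *
ims={n:cv2.imread(f"pics/{n}0.png") for n in M}
hs={n:cv2.cvtColor(i,cv2.COLOR_BGR2HSV) for n,i in ims.items()}
bl={n:biggest((h[...,0]>100)&(h[...,0]<130)&(h[...,1]>170)) for n,h in hs.items()}
for n in bl: print(n,bl[n].sum())
r0=back("top",(361,202),0); print(r0)
rs=[fit({n:bl[n] for n in k},REST,[r0[0]+.02,r0[1],.13],0) for k in(("top",),("scene",),("top","scene"))]; print(rs)
print("pin hsv",hs["top"][220,289],hs["top"][240,290],"mat",hs["top"][240,270],hs["top"][200,310],"scene pin",hs["scene"][232,345],"mat",hs["scene"][260,345])
for n,uv in(("mill",(312,172)),("ring",(232,217)),("jar",(416,185))): print(n,back("top",uv,0))
a=cv2.resize(ims["top"][150:270,220:420],None,fx=4,fy=4,interpolation=cv2.INTER_CUBIC); cv2.imwrite("pics/crop0.png",a)
E
```

```text
top 2769
scene 292
[ 0.6446 -0.1583  0.    ]
[(array([ 0.6689, -0.1557,  0.1427]), np.float64(0.17336619010189847)), (array([ 0.5175, -0.0668,  0.3346]), np.float64(12.300564061240935)), (array([ 0.5945, -0.0329,  0.5648]), np.float64(14.232827832647379))]
pin hsv [ 17 109 171] [ 17 108 106] mat [ 21  50 167] [ 22  47 104] scene pin [ 17 101 141] mat [ 19  52 132]
mill [0.752  0.0064 0.    ]
ring [0.6031 0.2813 0.    ]
jar [ 0.6989 -0.3479  0.    ]
```

View pics/crop0.png

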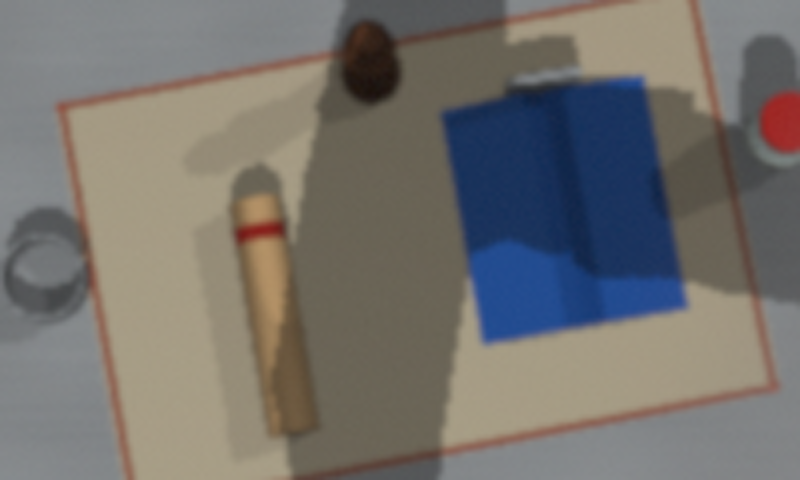

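The crop shows the pin running from (258,200) to (293,432), the rest's corners at (443,110), (643,78), (687,305) and (485,343), and the stop at (545,78). I'll redo the masks and fit both.

```bash
cat >> fit.py <<'E'
def at(m,uv):
    k,l=cv2.connectedComponents(m.astype(np.uint8)); return l==l[uv[1],uv[0]]
def pinmask(h): # wood or band
    m=((h[...,0]>8)&(h[...,0]<20)&(h[...,1]>78)&(h[...,2]>60))|(((h[...,0]<8)|(h[...,0]>172))&(h[...,1]>110)); return m
E
python3 - <<'E'
from fit import *
ims={n:cv2.imread(f"pics/{n}0.png") for n in M}
hs={n:cv2.cvtColor(i,cv2.COLOR_BGR2HSV) for n,i in ims.items()}
bl={n:biggest((h[...,0]>100)&(h[...,0]<130)&(h[...,1]>150)) for n,h in hs.items()}
pm={n:at(pinmask(hs[n]),uv) for n,uv in(("top",(289,220)),("scene",(345,232)))}
print({n:(bl[n].sum(),pm[n].sum()) for n in M}, hs["scene"][310,320])
for k in(("top",),("scene",),("top","scene")):
    print(k,*fit({n:bl[n] for n in k},REST,[.669,-.1557,.143],0))
    print(k,*fit({n:pm[n] for n in k},PIN,[.65,.1,.13],.0225))
E
```

```text
{'top': (np.int64(2856), np.int64(745)), 'scene': (np.int64(1002), np.int64(943))} [112 134  97]
('top',) [ 0.6658 -0.1506  0.1704] 0.138251771296754
('top',) [0.6275 0.1007 0.1496] 0.08057902355573102
('scene',) [ 0.5421 -0.1132  1.1542] 3.1602089937771516
('scene',) [0.6277 0.1014 0.1693] 0.1262928076851101
('top', 'scene') [ 0.6646 -0.1471  0.1701] 3.6775616998002674
('top', 'scene') [0.6273 0.1003 0.1501] 0.20495633111294295
```

```bash
python3 - <<'E'
from fit import *
ims={n:cv2.imread(f"pics/{n}0.png") for n in M}
hs={n:cv2.cvtColor(i,cv2.COLOR_BGR2HSV) for n,i in ims.items()}
bl={}
for n,uv,b in(("top",(360,200),(320,400,155,245)),("scene",(320,310),(265,380,265,355))):
    h=hs[n]; m=((h[...,0]>105)&(h[...,0]<122)&(h[...,1]>115))
    z=np.zeros_like(m); z[b[2]:b[3],b[0]:b[1]]=1; m=m&z
    m=cv2.morphologyEx(m.astype(np.uint8),cv2.MORPH_CLOSE,np.ones((5,5))); bl[n]=biggest(m)
print({n:bl[n].sum() for n in M})
best=None
for k in(("top",),("scene",),("top","scene")):
    p,f=fit({n:bl[n] for n in k},REST,[.66,-.153,.16],0); print(k,p,f)
out=[]
for n in M:
    i=ims[n].copy(); 
    i=cv2.resize(i,None,fx=4,fy=4,interpolation=cv2.INTER_CUBIC)
    for q,L,z in((p,REST,0),([.6273,.1003,.150],PIN,.0225)):
        h=cv2.convexHull((proj(n,place(q,L,z))*4+1.5).astype(np.float32)).astype(np.int32); cv2.polylines(i,[h],True,(0,255,0),1)
    if n=="top": out.append(i[600:1080,1080:1600][:,:520])
    else: out.append(i[720:1480,1040:1640])
a=out[0]; b=cv2.resize(out[1],(280*480//480,int(760*280/600))); 
cv2.imwrite("pics/ov.png",np.hstack([a,np.pad(b,((0,480-b.shape[0]),(0,0),(0,0)))]))
E
```

```text
{'top': np.int64(2956), 'scene': np.int64(3989)}
('top',) [ 0.6684 -0.1537  0.1492] 0.10010082517445408
('scene',) [ 0.6644 -0.1493  0.1573] 0.14138980234861556
('top', 'scene') [ 0.6662 -0.1492  0.1474] 0.24480793586486055
```

View pics/ov.png

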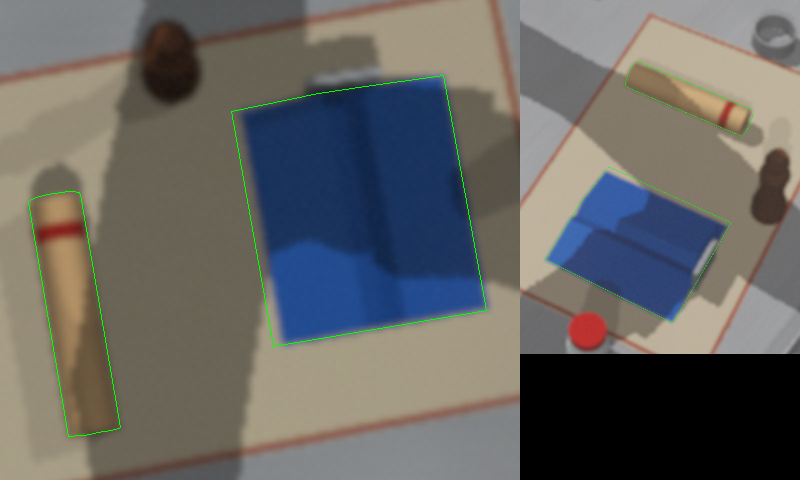

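```bash
cat > tgt.py <<'E'
from bench import sensors
import numpy as np
from scipy.spatial.transform import Rotation as Ro
np.set_printoptions(precision=3,suppress=True)
def obs():
    o=sensors.get_obs(); q=o["eef_rot"]; return o,np.array(o["eef_pos"]),Ro.from_quat(q,scalar_first=True)
def frame(yaw,th):   # tool y along yaw, tips leaning towards the rest's side (-y)
    y=np.array([np.cos(yaw),np.sin(yaw),0]); f=np.array([np.sin(yaw),-np.cos(yaw),0]); u=np.array([0,0,1.])
    z=np.sin(th)*f-np.cos(th)*u; return Ro.from_matrix(np.c_[np.cross(y,z),y,z]),f,y
def delta(p,R):
    o,p0,R0=obs(); return np.r_[R0.inv().apply(p-p0)*1e3,(R0.inv()*R).as_rotvec()]
def behind(mid,yaw,th,zaxis,gap=0,w=.004): # TCP for open fingers in contact behind a pin
    R,f,y=frame(yaw,th); n=-R.as_matrix()[:,0]; z=R.as_matrix()[:,2]
    return np.r_[mid,zaxis]-.033*n+(w+.013)*z-gap*f,R
E
python3 - <<'E'
from tgt import *
yaw=.15; b=np.array([.6273,.1003]); mid=b-.07*np.array([np.cos(yaw),np.sin(yaw)])
p,R=behind(mid,yaw,np.radians(20),.0225,gap=.03); print(p)
print(delta(p+[0,0,.2],R)); print("R",R.as_matrix())
o,p0,R0=obs(); print(p0,R0.as_quat())
E
```

```text
[ 0.55   0.144 -0.005]
[ 568.262 -564.834    4.678   -0.253   -0.287   -1.431]
R [[-0.14   0.989  0.051]
 [ 0.929  0.149 -0.338]
 [-0.342  0.    -0.94 ]]
[ 0.155 -0.553  0.199] [ 0.991  0.136  0.    -0.001]
```

>>> carry_out(deltas="40 -40 0 -0.02 -0.02 -0.1 0; 80 -80 0 -0.04 -0.04 -0.2 0; 120 -120 0 -0.06 -0.06 -0.3 0; 160 -160 1 -0.08 -0.08 -0.4 0; 200 -200 1 -0.1 -0.1 -0.5 0; 240 -240 1 -0.12 -0.12 -0.6 0; 280 -280 2 -0.14 -0.14 -0.7 0; 320 -320 2 -0.16 -0.16 -0.8 0; 360 -360 2 -0.18 -0.18 -0.9 0; 400 -400 3 -0.2 -0.2 -1.0 0; 440 -440 3 -0.21 -0.22 -1.1 0; 480 -480 3 -0.22 -0.24 -1.2 0")

```text
time_s: 1.6
eef_pos: [0.4883, 0.0403, 0.1965]
eef_rot: [0.118, 0.727, 0.669, -0.098]
wrist_force: [1.9, -0.3, 0.9]
opening: 0.997
grasp_force: 0.0
```

```bash
python3 - <<'E'
from tgt import *
p=np.array([.55,.144,-.005]);R,f,y=frame(.15,np.radians(20))
print(delta(p+[0,0,.2],R)); print(delta(p+[0,0,.1],R)); print(delta(p+[0,0,.03],R)); print(obs()[0]["wrist_force"])
E
```

```text
[104.236  53.41  -28.866  -0.034  -0.04   -0.228]
[134.182  49.348  66.459  -0.034  -0.04   -0.228]
[155.144  46.504 133.186  -0.034  -0.04   -0.228]
[ 1.86  -0.259  0.946]
```

>>> carry_out(deltas="40 20 -10 -0.01 -0.01 -0.1 0; 75 40 -20 -0.02 -0.03 -0.16 0; 104 53 -29 -0.034 -0.04 -0.228 0; 104 53 -29 -0.034 -0.04 -0.228 0; 119 51 18 -0.034 -0.04 -0.228 0; 134 49 66 -0.034 -0.04 -0.228 0; 134 49 66 -0.034 -0.04 -0.228 0; 134 49 66 -0.034 -0.04 -0.228 0")

```text
time_s: 2.6
eef_pos: [0.5504, 0.1414, 0.0976]
eef_rot: [0.132, 0.644, 0.745, -0.113]
wrist_force: [-0.5, 0.8, 1.4]
opening: 0.996
grasp_force: 0.0
```

```bash
python3 - <<'E'
from tgt import *
p=np.array([.55,.144,-.005]);R,f,y=frame(.15,np.radians(20))
print(obs()[1]);print(delta(p+[0,0,.03],R)); print(delta(p+[0,0,.0],R)); print(obs()[0]["wrist_force"])
E
```

```text
[0.55  0.141 0.098]
[27.3   -0.202 67.286  0.    -0.    -0.005]
[37.549 -0.259 95.481  0.    -0.    -0.005]
[-0.543  0.813  1.398]
```

>>> carry_out(deltas="14 0 34 0 0 0 0; 27 0 67 0 0 0 0; 33 0 82 0 0 0 0; 35 0 89 0 0 0 0; 37 0 95 0 0 0 0; 37 0 95 0 0 0 0; 37 0 95 0 0 0 0")

```text
time_s: 3.48
eef_pos: [0.5499, 0.1443, -0.0054]
eef_rot: [0.132, 0.644, 0.745, -0.113]
wrist_force: [0.7, 0.6, 0.7]
opening: 0.999
grasp_force: 0.0
```

```bash
python3 - <<'E'
from fit import *
from tgt import *
o,p,R=obs(); print(p,o["wrist_force"]); Rf,f,y=frame(.15,np.radians(20)); u=np.array([0,0,1.])
Ri=R.inv(); print("f",Ri.apply(f),"u",Ri.apply(u)); print((Ri*Rf).as_rotvec())
a=cv2.resize(vision.camera("scene")[160:380,230:450],None,fx=2.6,fy=2.6,interpolation=cv2.INTER_CUBIC); cv2.imwrite("pics/s1.png",a)
E
```

```text
[ 0.55   0.144 -0.005] [0.672 0.567 0.67 ]
f [-0.94   0.004  0.341] u [-0.341  0.001 -0.94 ]
[ 0.    -0.001 -0.004]
```

View pics/s1.png

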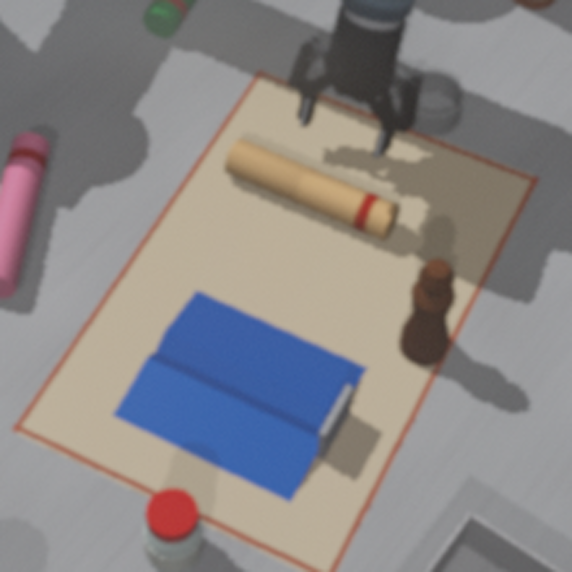

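The fingers stand clear behind the pin, at crop (305,120) and (383,150), with the pin centre at (315,188). The pin hasn't been touched yet. Pushing now.

>>> carry_out(deltas="-9.4 0 3.4 0 0 0 0; -18.8 0 6.8 0 0 0 0; -24 0 8.8 0 0 0 0; -28 0 10.3 0 0 0 0; -33 0 12 0 0 0 0; -39 0 14.2 0 0 0 0; -46 0 16.7 0 0 0 0; -54 0 19.7 0 0 0 0; -62 0 22.6 0 0 0 0; -70 0 25.5 0 0 0 0; -78 0 28.4 0 0 0 0; -86 0 31.3 0 0 0 0")

```text
time_s: 5.03
eef_pos: [0.5635, 0.0529, 0.0021]
eef_rot: [0.133, 0.644, 0.745, -0.115]
wrist_force: [-31.7, 7.2, 71.1]
opening: 1.0
grasp_force: 35.2
```

```bash
cat > look.py <<'E'
from fit import *
from tgt import *
import sys
REST0=np.array([.667,-.152,.15])
def look(tag,p0,z=.0225,cams=("top","scene")):
    ms={}
    for n in cams:
        i=vision.camera(n); cv2.imwrite(f"pics/{tag}_{n}.png",i); m=pinmask(cv2.cvtColor(i,cv2.COLOR_BGR2HSV))
        h=cv2.convexHull(proj(n,place(p0,PIN,z)).astype(np.float32)); a=np.zeros((480,640),np.uint8)
        cv2.fillConvexPoly(a,h.astype(np.int32),1); a=cv2.dilate(a,np.ones((31,31)))
        ms[n]=biggest(m&(a>0))
        b,g=[cv2.cvtColor(i,cv2.COLOR_BGR2HSV)[...,k] for k in(0,1)]
        print(n,"px",ms[n].sum(),"c",np.argwhere(ms[n]).mean(0)[::-1])
    p,c=fit(ms,PIN,p0,z); d=p[:2]-REST0[:2]; cs,s=np.cos(.15),np.sin(.15)
    print("pin",p,"cost",c,"in rest",[cs*d[0]+s*d[1],-s*d[0]+cs*d[1]],"yaw rel",p[2]-.15); return p
if __name__=="__main__":
    o,q,R=obs(); print(o["time_s"],q,o["wrist_force"])
    look(sys.argv[1],np.array([float(v) for v in sys.argv[2:5]]),float(sys.argv[5]))
E
python3 look.py a .637 .04 .15 .0225
```

```text
5.025 [0.563 0.053 0.002] [-31.727   7.178  71.081]
top px 579 c [296.161 227.919]
scene px 916 c [345.666 238.34 ]
pin [0.629 0.075 0.144] cost 0.5502833791841962 in rest [np.float64(-0.003148606466746716), np.float64(0.23054888435225684)] yaw rel -0.005957494035031097
```

```bash
python3 -c "
import cv2
a=cv2.imread('pics/a_scene.png')[170:290,270:420];b=cv2.imread('pics/a_top.png')[160:280,240:360]
cv2.imwrite('pics/a.png',cv2.hconcat([cv2.resize(a,None,fx=2.9,fy=4,interpolation=2),cv2.resize(b,None,fx=2.9,fy=4,interpolation=2)]))"
```

```text
(no output)
```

View pics/a.png

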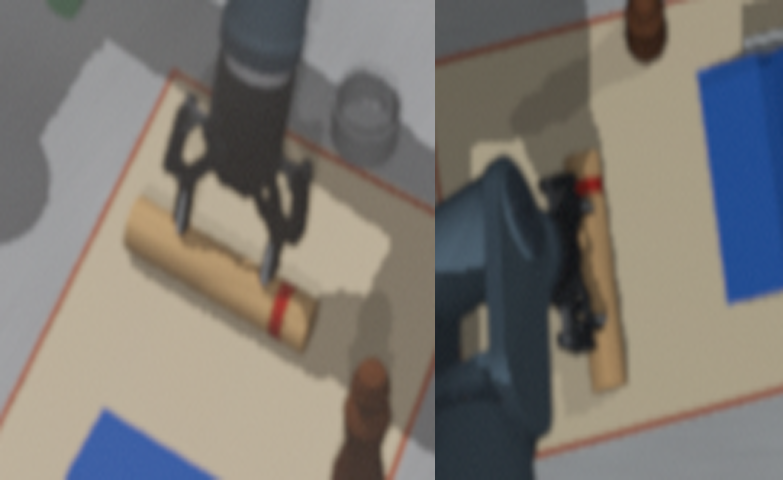

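```bash
python3 - <<'E'
from fit import *
from tgt import *
R,f,y=frame(.15,np.radians(20)); z=R.as_matrix()[:,2]
for p,px in(((.55,.144,-.005),"347,206 377,218"),((.5635,.0529,.0021),"333,227.5 362.4,240")):
    print(px)
    for off in(0,.013,.03,.045):
        for w in(.047,): print(off,proj("scene",np.array([np.array(p)-off*z+s*w*y for s in(-1,1)])).ravel())
for d in(.02,.04,.06):
    q=np.array([.6273+.149*d,.1003-.989*d,.15]); print(d,[proj(n,place(q,[[-.17,0,.0],[.03,0,0]],.0225)).ravel() for n in M])
E
```

```text
347,206 377,218
0 [343.967 219.525 372.129 231.374]
0.013 [344.798 215.953 373.09  227.796]
0.03 [345.896 211.237 374.358 223.072]
0.045 [346.874 207.035 375.488 218.861]
333,227.5 362.4,240
0 [329.596 239.374 358.4   251.901]
0.013 [330.393 235.777 359.331 248.3  ]
0.03 [331.445 231.026 360.562 243.544]
0.045 [332.382 226.79  361.659 239.303]
0.02 [array([299.123, 256.528, 289.123, 198.096]), array([316.629, 224.168, 378.281, 250.656])]
0.04 [array([305.03 , 255.501, 294.979, 197.089]), array([313.337, 228.851, 375.253, 255.661])]
0.06 [array([310.936, 254.474, 300.833, 196.082]), array([310.006, 233.59 , 372.188, 260.727])]
```

The fit and projection show the open fingertips sitting about 30 mm higher than I assumed, so they rode onto the top of the pin. I'll lift off, back away, and probe down to find the table.

>>> carry_out(deltas="-3.4 0 -9.4 0 0 0 0; -8.5 0 -23.5 0 0 0 0; -13.6 0 -37.6 0 0 0 0; -13.6 0 -37.6 0 0 0 0; 14.6 0 -47.9 0 0 0 0; 42.8 0 -58 0 0 0 0; 61.6 0 -65 0 0 0 0; 61.6 0 -65 0 0 0 0")

```text
time_s: 6.12
eef_pos: [0.5506, 0.1339, 0.0334]
eef_rot: [0.131, 0.643, 0.746, -0.113]
wrist_force: [-0.5, -0.1, 0.5]
opening: 0.998
grasp_force: 0.0
```

```bash
python3 look.py b .63 .078 .15 .0225; python3 - <<'E'
from fit import *
from tgt import *
o,p,R=obs(); z=R.as_matrix()[:,2];y=R.as_matrix()[:,1];x=R.as_matrix()[:,0]
for off in(0,.013,.03,.045): print(off,proj("scene",np.array([p-off*z+s*.047*y for s in(-1,1)])).ravel())
print(R.inv().apply([0,0,-1]))
i=cv2.imread("pics/b_scene.png")[170:270,300:400]; cv2.imwrite("pics/b.png",cv2.resize(i,None,fx=6,fy=6,interpolation=2))
E
```

```text
6.125 [0.551 0.134 0.033] [-0.477 -0.147  0.532]
top px 742 c [295.15  227.073]
scene px 958 c [345.881 237.982]
pin [0.63  0.076 0.145] cost 0.2007682531002711 in rest [np.float64(-0.002350694290287496), np.float64(0.23094906792287453)] yaw rel -0.0052783080171353025
0 [342.431 213.798 371.101 225.887]
0.013 [343.279 210.133 372.083 222.215]
0.03 [344.398 205.293 373.38  217.365]
0.045 [345.396 200.978 374.536 213.041]
[0.342 0.    0.94 ]
```

View pics/b.png

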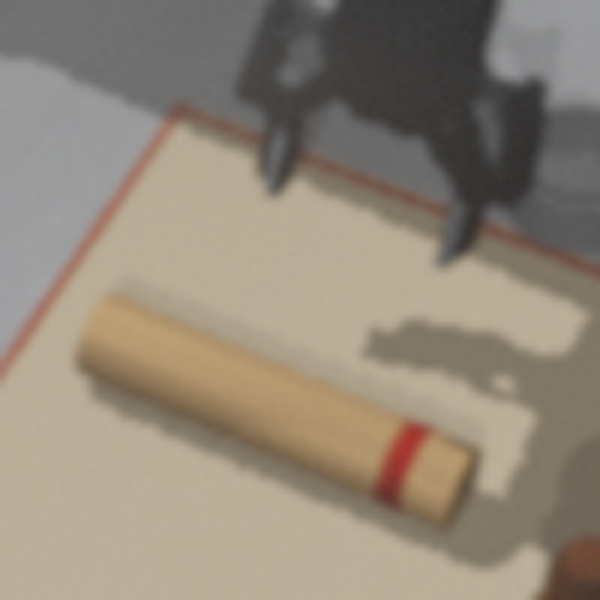

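The tips are at crop (273,192) and (450,262), about 42 mm behind the TCP. The pin is intact at y=0.076. Descending and probing for the table.

>>> carry_out(deltas="5.1 0 14.1 0 0 0 0; 10.3 0 28.2 0 0 0 0; 14.4 0 39.5 0 0 0 0; 16.4 0 45 0 0 0 0; 16.4 0 45 0 0 0 0")

```text
time_s: 6.85
eef_pos: [0.5505, 0.1327, -0.0148]
eef_rot: [0.131, 0.644, 0.745, -0.114]
wrist_force: [0.4, -0.1, -0.7]
opening: 1.001
grasp_force: 0.0
```

>>> carry_out(deltas="1.4 0 3.8 0 0 0 0; 1.4 0 3.8 0 0 0 0")

```text
time_s: 7.1
eef_pos: [0.551, 0.133, -0.018]
eef_rot: [0.131, 0.644, 0.745, -0.113]
wrist_force: [-0.1, 0.1, -0.3]
opening: 1.002
grasp_force: 0.0
```

>>> carry_out(deltas="1.4 0 3.8 0 0 0 0; 1.4 0 3.8 0 0 0 0")

```text
time_s: 7.35
eef_pos: [0.5507, 0.1329, -0.0224]
eef_rot: [0.131, 0.644, 0.745, -0.113]
wrist_force: [-0.1, -0.1, -0.6]
opening: 1.001
grasp_force: 0.0
```

>>> carry_out(deltas="1.4 0 3.8 0 0 0 0; 1.4 0 3.8 0 0 0 0")

```text
time_s: 7.6
eef_pos: [0.5506, 0.1329, -0.0266]
eef_rot: [0.131, 0.644, 0.745, -0.114]
wrist_force: [0.6, -0.6, 0.5]
opening: 1.002
grasp_force: 0.0
```

>>> carry_out(deltas="1 0 2.8 0 0 0 0; 1 0 2.8 0 0 0 0")

```text
time_s: 7.85
eef_pos: [0.5507, 0.1329, -0.0295]
eef_rot: [0.131, 0.644, 0.745, -0.113]
wrist_force: [0.7, 0.2, -0.1]
opening: 0.999
grasp_force: 0.0
```

>>> carry_out(deltas="1 0 2.8 0 0 0 0; 1 0 2.8 0 0 0 0")

```text
time_s: 8.1
eef_pos: [0.5507, 0.1329, -0.0324]
eef_rot: [0.131, 0.644, 0.745, -0.113]
wrist_force: [-0.3, 0.1, -0.1]
opening: 0.997
grasp_force: 0.0
```

>>> carry_out(deltas="1 0 2.8 0 0 0 0; 1 0 2.8 0 0 0 0")

```text
time_s: 8.35
eef_pos: [0.5507, 0.1328, -0.0354]
eef_rot: [0.131, 0.644, 0.745, -0.113]
wrist_force: [-0.1, 0.4, 0.1]
opening: 1.0
grasp_force: 0.0
```

>>> carry_out(deltas="1 0 2.8 0 0 0 0; 1 0 2.8 0 0 0 0")

```text
time_s: 8.6
eef_pos: [0.5507, 0.1328, -0.0384]
eef_rot: [0.131, 0.644, 0.745, -0.113]
wrist_force: [0.4, 0.4, 0.2]
opening: 0.997
grasp_force: 0.0
```

>>> carry_out(deltas="1 0 2.8 0 0 0 0; 1 0 2.8 0 0 0 0")

```text
time_s: 8.85
eef_pos: [0.5513, 0.1329, -0.0397]
eef_rot: [0.132, 0.644, 0.745, -0.113]
wrist_force: [-4.8, 0.8, 10.2]
opening: 1.003
grasp_force: 5.6
```

>>> carry_out(deltas="1 0 2.8 0 0 0 0; 1 0 2.8 0 0 0 0")

```text
time_s: 9.1
eef_pos: [0.5514, 0.1328, -0.0401]
eef_rot: [0.132, 0.644, 0.745, -0.114]
wrist_force: [-14.3, 1.6, 32.2]
opening: 0.997
grasp_force: 16.2
```

Table contact is at TCP z ≈ -0.0395. I'll raise the tips to about 3.5 mm clearance and push the first part.

>>> carry_out(deltas="-2.9 0 -8 0 0 0 0; -21.7 0 -1.2 0 0 0 0; -36.7 0 4.3 0 0 0 0; -44.3 0 7 0 0 0 0; -49.9 0 9.1 0 0 0 0; -55.5 0 11.2 0 0 0 0; -62.1 0 13.5 0 0 0 0; -69.6 0 16.3 0 0 0 0")

```text
time_s: 10.1
eef_pos: [0.5613, 0.0624, -0.0356]
eef_rot: [0.131, 0.644, 0.746, -0.113]
wrist_force: [-0.5, -0.9, 0.5]
opening: 1.0
grasp_force: 0.0
```

```bash
python3 look.py c .633 .056 .145 .0225
```

```text
10.1 [ 0.561  0.062 -0.036] [-0.478 -0.858  0.451]
top px 747 c [300.399 226.102]
scene px 1007 c [342.787 242.958]
pin [0.632 0.058 0.149] cost 0.20761361286543972 in rest [np.float64(-0.003052307616276423), np.float64(0.21258540080729948)] yaw rel -0.000802098919138905
```

The pin rolls with very little force. Continuing to the ramp foot.

>>> carry_out(deltas="-8.5 0 3.1 0 0 0 0; -17.9 0 6.5 0 0 0 0; -27.3 0 9.9 0 0 0 0; -36.7 0 13.3 0 0 0 0; -46.1 0 16.8 0 0 0 0; -55.5 0 20.2 0 0 0 0; -64.9 0 23.6 0 0 0 0; -73.3 0 26.7 0 0 0 0; -81.8 0 29.8 0 0 0 0; -89.3 0 32.5 0 0 0 0; -96.8 0 35.2 0 0 0 0; -103.4 0 37.6 0 0 0 0")

```text
time_s: 11.7
eef_pos: [0.5774, -0.0467, -0.0356]
eef_rot: [0.131, 0.644, 0.745, -0.113]
wrist_force: [-0.3, -0.3, 0.2]
opening: 1.001
grasp_force: 0.2
```

```bash
python3 look.py d .648 -.05 .145 .0225
```

```text
11.7 [ 0.577 -0.047 -0.036] [-0.29  -0.252  0.166]
top px 708 c [332.62 220.85]
scene px 1026 c [324.279 270.316]
pin [ 0.648 -0.05   0.155] cost 0.27061304714835355 in rest [np.float64(-0.0033998184463095733), np.float64(0.10335008671059097)] yaw rel 0.004895116575890146
```

>>> carry_out(deltas="-7.5 0 2.7 0 0 0 0; -15.4 0 4.5 0 0 0 0; -23.3 0 6.1 0 0 0 0; -31.3 0 7.7 0 0 0 0; -39.2 0 9.2 0 0 0 0; -47.2 0 10.7 0 0 0 0; -55.2 0 12.2 0 0 0 0; -63.1 0 13.8 0 0 0 0")

```text
time_s: 12.8
eef_pos: [0.5867, -0.1101, -0.027]
eef_rot: [0.131, 0.644, 0.745, -0.113]
wrist_force: [-0.6, 1.6, 1.1]
opening: 1.001
grasp_force: 0.7
```

```bash
python3 look.py e .657 -.115 .15 .031
```

```text
12.8 [ 0.587 -0.11  -0.027] [-0.603  1.587  1.065]
top px 684 c [351.819 218.031]
scene px 1063 c [312.774 285.362]
pin [ 0.657 -0.115  0.146] cost 0.3213659775826842 in rest [np.float64(-0.00452376274549771), np.float64(0.03816921094261528)] yaw rel -0.003621667808544754
```

>>> carry_out(deltas="-5 0 1 0 0 0 0; -9.9 0 1.9 0 0 0 0; -13.9 0 2.7 0 0 0 0; -17.9 0 3.4 0 0 0 0; -20.9 0 4 0 0 0 0; -23.8 0 4.8 0 0 0 0; -26.6 0 5.8 0 0 0 0; -26.6 0 5.8 0 0 0 0; -26.6 0 5.8 0 0 0 0")

```text
time_s: 14.02
eef_pos: [0.5905, -0.1363, -0.0235]
eef_rot: [0.131, 0.644, 0.745, -0.113]
wrist_force: [-0.4, 0.1, 0.4]
opening: 0.998
grasp_force: 0.0
```

```bash
python3 look.py f .662 -.152 .15 .028
```

```text
14.025 [ 0.591 -0.136 -0.023] [-0.364  0.129  0.415]
top px 666 c [363.866 215.881]
scene px 1055 c [305.771 296.791]
pin [ 0.664 -0.153  0.164] cost 0.38288345775382293 in rest [np.float64(-0.003496759170240507), np.float64(-0.00048502453462923153)] yaw rel 0.013719694489324308
```

The pin has dropped into the V (rest y ≈ 0, x ≈ -3 mm). Retreating along the tool axis, then moving to the plain end.

>>> carry_out(deltas="0 0 -20 0 0 0 0; 0 0 -50 0 0 0 0; 0 0 -90 0 0 0 0.5; 0 0 -130 0 0 0 1; 0 0 -150 0 0 0 1; 0 0 -150 0 0 0 1")

```text
time_s: 14.88
eef_pos: [0.5843, -0.0852, 0.1196]
eef_rot: [0.133, 0.643, 0.745, -0.112]
wrist_force: [-0.2, -0.2, -0.3]
opening: 0.149
grasp_force: 0.0
```

```bash
python3 - <<'E'
from tgt import *
R,f,y=frame(.15-np.pi/2,0)
print(obs()[1],delta(np.array([.445,-.186,.12]),R)); print(R.as_matrix())
E
python3 look.py g .662 -.152 .15 .028
```

```text
[ 0.584 -0.085  0.12 ] [ -74.838 -152.552   26.234    0.277    0.272    1.55 ]
[[ 0.989  0.149  0.   ]
 [ 0.149 -0.989 -0.   ]
 [-0.     0.    -1.   ]]
14.875 [ 0.584 -0.085  0.12 ] [-0.169 -0.2   -0.283]
top px 667 c [363.865 215.924]
scene px 1038 c [305.566 296.725]
pin [ 0.663 -0.154  0.153] cost 0.4006005101268928 in rest [np.float64(-0.003866278277743653), np.float64(-0.0017068568000194605)] yaw rel 0.0033840349629866984
```

>>> carry_out(deltas="-8 -16 3 0.03 0.03 0.16 1; -16 -32 6 0.06 0.06 0.32 1; -24 -48 9 0.09 0.09 0.48 1; -32 -64 12 0.12 0.12 0.64 1; -40 -80 14 0.15 0.15 0.8 1; -48 -96 17 0.18 0.18 0.96 1; -56 -112 20 0.21 0.21 1.12 1; -64 -128 22 0.24 0.24 1.28 1; -70 -142 25 0.26 0.26 1.42 1; -75 -152 26 0.277 0.272 1.55 1; -75 -152 26 0.277 0.272 1.55 1; -75 -152 26 0.277 0.272 1.55 1")

```text
time_s: 16.48
eef_pos: [0.4439, -0.186, 0.1178]
eef_rot: [-0.001, 0.997, 0.075, -0.003]
wrist_force: [-0.3, -0.1, -1.2]
opening: -0.002
grasp_force: 0.0
```

```bash
python3 - <<'E'
from fit import *
from tgt import *
R,f,y=frame(.15-np.pi/2,0)
o,p,r=obs(); print(p,o["opening"],delta(np.array([.445,-.186,.03]),R))
i=vision.camera("scene"); cv2.imwrite("pics/h.png",cv2.resize(i[200:340,200:340],None,fx=4,fy=4,interpolation=2))
for off in(0,.015,.03,.045): print(off,proj("scene",(p+[0,0,off])[None]))
E
```

```text
[ 0.444 -0.186  0.118] -0.0019596828268499513 [ 1.531  0.382 87.778 -0.003  0.005  0.001]
0 [[255.77  255.043]]
0.015 [[255.324 251.697]]
0.03 [[254.872 248.301]]
0.045 [[254.413 244.854]]
```

View pics/h.png

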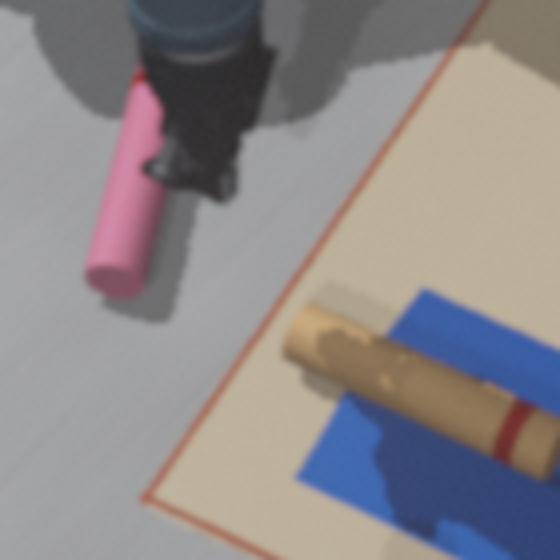

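The tip is at crop (~210,195), about 30 mm above the TCP point, consistent with the open measurement. The plain end at (300,335) is ahead and clear. Descending to put the tip about 20 mm high.

>>> carry_out(deltas="1.5 0.4 40 0 0.005 0 1; 1.5 0.4 80 0 0.005 0 1; 1.5 0.4 105 0 0.005 0 1; 1.5 0.4 118 0 0.005 0 1; 1.5 0.4 128 0 0.005 0 1; 1.5 0.4 128 0 0.005 0 1")

```text
time_s: 17.27
eef_pos: [0.4454, -0.1861, -0.0094]
eef_rot: [-0.001, 0.997, 0.075, 0.001]
wrist_force: [0.4, -1.0, -0.1]
opening: 0.004
grasp_force: 0.0
```

```bash
python3 - <<'E'
from fit import *
from tgt import *
o,p,r=obs(); print(p,o["wrist_force"]); d=p[:2]-[.667,-.152]; c,s=np.cos(.15),np.sin(.15); print("tool in rest",c*d[0]+s*d[1],-s*d[0]+c*d[1]); print(r.as_matrix())
for off in(0,.03): print(off,proj("scene",(p+[0,0,off])[None]))
i=vision.camera("scene"); cv2.imwrite("pics/i.png",cv2.resize(i[200:340,200:340],None,fx=4,fy=4,interpolation=2))
E
```

```text
[ 0.445 -0.186 -0.009] [ 0.429 -1.04  -0.123]
tool in rest -0.224225300167283 -0.0006387146211211184
[[ 0.989  0.149  0.001]
 [ 0.149 -0.989  0.002]
 [ 0.001 -0.002 -1.   ]]
0 [[259.675 281.831]]
0.03 [[258.887 275.876]]
```

View pics/i.png

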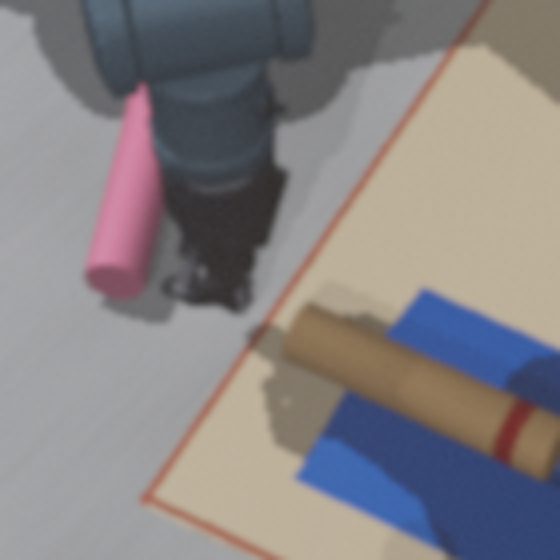

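The tip is at crop (240,305), about 20 mm high and lined up with the V's centre line. Pushing along the V.

>>> carry_out(deltas="12 0 0 0 0 0 1; 24 0 0 0 0 0 1; 32 0 0 0 0 0 1; 37 0 0 0 0 0 1; 42 0 0 0 0 0 1; 47 0 0 0 0 0 1; 52 0 0 0 0 0 1; 58 0 0 0 0 0 1; 64 0 0 0 0 0 1; 69 0 0 0 0 0 1; 72 0 0 0 0 0 1; 72 0 0 0 0 0 1")

```text
time_s: 18.82
eef_pos: [0.5171, -0.1757, -0.0092]
eef_rot: [-0.001, 0.997, 0.074, 0.001]
wrist_force: [-0.7, -0.3, -0.3]
opening: -0.0
grasp_force: 0.2
```

```bash
python3 look.py j .690 -.148 .15 .028
```

```text
18.825 [ 0.517 -0.176 -0.009] [-0.744 -0.287 -0.251]
top px 343 c [359.283 192.318]
scene px 1034 c [316.738 302.108]
pin [ 0.695 -0.149  0.144] cost 1.554355381279342 in rest [np.float64(0.028540687996705262), np.float64(-0.001540814128677165)] yaw rel -0.005693742954850839
```

>>> carry_out(deltas="4 0 0 0 0 0 1; 8 0 0 0 0 0 1; 12 0 0 0 0 0 1; 15 0 0 0 0 0 1; 15 0 0 0 0 0 1")

```text
time_s: 19.55
eef_pos: [0.532, -0.1733, -0.0092]
eef_rot: [-0.001, 0.997, 0.074, 0.001]
wrist_force: [-0.1, 0.1, 0.4]
opening: -0.001
grasp_force: 0.0
```

>>> carry_out(deltas="2 0 0 0 0 0 1; 3 0 0 0 0 0 1; 3 0 0 0 0 0 1")

```text
time_s: 19.92
eef_pos: [0.5343, -0.1729, -0.0092]
eef_rot: [-0.001, 0.997, 0.074, 0.001]
wrist_force: [-2.9, -1.5, 1.1]
opening: 0.003
grasp_force: 1.3
```

>>> carry_out(deltas="2 0 0 0 0 0 1; 2 0 0 0 0 0 1; 2 0 0 0 0 0 1")

```text
time_s: 20.3
eef_pos: [0.5365, -0.1725, -0.0092]
eef_rot: [-0.001, 0.997, 0.074, 0.001]
wrist_force: [-1.7, -0.8, 0.1]
opening: 0.0
grasp_force: 0.5
```

>>> carry_out(deltas="2 0 0 0 0 0 1; 2 0 0 0 0 0 1")

```text
time_s: 20.55
eef_pos: [0.5364, -0.1725, -0.0093]
eef_rot: [-0.001, 0.997, 0.075, -0.001]
wrist_force: [-10.5, -0.8, 6.3]
opening: -0.003
grasp_force: 5.1
```

>>> carry_out(deltas="2 0 0 0 0 0 1; 2 0 0 0 0 0 1")

```text
time_s: 20.8
eef_pos: [0.5362, -0.1724, -0.0093]
eef_rot: [-0.001, 0.997, 0.075, -0.003]
wrist_force: [-19.7, -3.7, 13.6]
opening: -0.001
grasp_force: 9.8
```

```bash
python3 look.py k .712 -.146 .15 .028
```

```text
20.8 [ 0.536 -0.172 -0.009] [-19.73   -3.749  13.58 ]
top px 325 c [357.997 185.212]
scene px 1012 c [322.519 304.818]
pin [ 0.715 -0.144  0.171] cost 1.7215787980135806 in rest [np.float64(0.04859719627173436), np.float64(0.0002556350896250944)] yaw rel 0.020542177849431215
```

The force rises without motion, so the band end is against the stop. Backing off.

>>> carry_out(deltas="-3 0 0 0 0 0 1; -7 0 0 0 0 0 1; -15 0 0 0 0 0 1; -30 0 0 0 0 0 1; -50 0 -10 0 0 0 1; -60 0 -50 0 0 0 1; -60 0 -100 0 0 0 1; -60 0 -130 0 0 0 1; -60 0 -130 0 0 0 1; -60 0 -130 0 0 0 1")

```text
time_s: 22.15
eef_pos: [0.4798, -0.1808, 0.1198]
eef_rot: [-0.001, 0.997, 0.074, 0.0]
wrist_force: [-0.2, -0.4, -0.0]
opening: 0.0
grasp_force: 0.0
```

```bash
python3 look.py l .715 -.144 .15 .028; python3 - <<'E'
import cv2
cv2.imwrite('pics/m.png',cv2.resize(cv2.imread('pics/l_scene.png')[230:380,240:400],None,fx=4,fy=4,interpolation=2))
E
```

```text
22.15 [ 0.48  -0.181  0.12 ] [-0.189 -0.379 -0.028]
top px 557 c [359.952 195.722]
scene px 1009 c [322.587 304.838]
pin [ 0.717 -0.146  0.151] cost 0.6944772786813284 in rest [np.float64(0.050578876290618136), np.float64(-0.001746162321186121)] yaw rel 0.0014855473767784455
```

View pics/m.png

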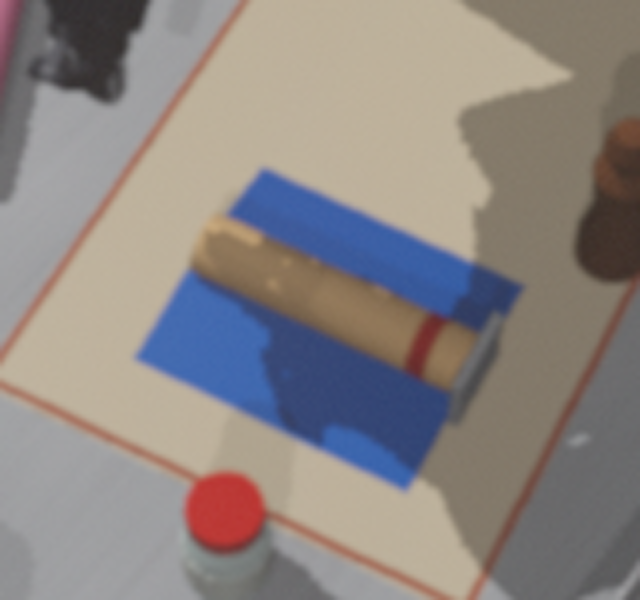

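The pin lies in the V with its banded end (455,360) against the stop (475,370), and the arm is clear. Handing in.

```bash
python3 -c "
from bench import ctrl
print(ctrl.hand_in())"
```

```text
the job is handed in; nothing more can be done
None
```

I handed the job in at about 22 s of the 56 s allowed: the pin lies still in the V with its banded end against the stop, and the arm is clear. My first push rode up onto the pin (71 N at the wrist, limit 120 N), so I backed off and pushed lower. The hand-in gave no verdict.

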